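# Swing the magnifier aside and crack the sample hood open on a wedge

## Task

The sample hood has to be aired: first swing the magnifier on its stiff arm to either side until, seen from above, its ring is wholly clear of the hood, and leave it there. Then take the orange wedge and push it, flat on the base plate, thin end first under the lip at the middle of the hood's front until the hood just lifts off and the lip stands about 3 mm higher than when shut; never let it gape a centimetre. Finish while still holding the wedge there with the hood resting on it, the gripper not touching the hood, and leave the slide case, objective, beaker and timer where they are.

Things in the scene. Friction and masses are not known exactly. Their poses are not given: they have to be found in the camera images.
- chamber: fixed aluminium base plate of the sample hood, 260 mm (x) by 170 mm (y), on rubber feet; underside 6 mm and top face 16 mm above the table. Origin on the table under the plate's centre; its -x axis points to the front (roughly to the robot), z up. The hood covers x = -25 to +115 mm, y = -70 to +70 mm of it, 50 mm high (top 66 mm above the table); its lift lip covers x = -59 to -25 mm, y = -30 to +30 mm; the plate in front of the lip (x = -130 to -59 mm) is bare
- hood: the hood: clear panes in a blue frame, 0.9 kg, hinged along its rear bottom edge, shut by its weight alone; it sinks back when the wedge is drawn out. Origin on the hinge line at the plate's top face (115 mm behind the plate's origin); -x to the front. The lift lip, a 60 mm wide, 5 mm thick blue tab, sticks out 34 mm from the bottom of its front; below it is a gap of 5 mm to the plate when shut
- hood_angle (a joint): hinge of the hood, rad; 0 = shut on the plate, grows as the front rises. The lip's outer edge is 174 mm from the hinge line: 1 mm of rise there is 0.0057 rad
- lip_edge (a point): middle of the outer (front) lower edge of the lift lip, where the wedge's slope lifts it; 21 mm above the table when the hood is shut
- mag_arm: swing arm of the magnifier. Origin at the lens centre, 220 mm above the table, at first over the lip; -x points outward to the handle, +x to the upright turning axis 230 mm away (14 mm column on a fixed base behind the plate). Turns 1 rad either way, stiff (0.7 N m), stays where left. White ring 104 mm across, 22 mm thick: clear when the lens is 122 mm or more left or right of the plate's middle line
- mag_handle (a point): grip point, the middle of the black handle: a level round bar 16 mm thick, 62 mm long, pointing straight outward from the ring (along the arm), 322 mm from the axis and 220 mm above the table; free below and at its sides, can be pinched from above or pushed sideways
- wedge: loose orange plastic wedge, 60 g, lying flat on the table. Origin under the centre of its grip block at the underside; +x points along the blade to its thin tip. Grip block 34 mm (x) by 24 mm (y), 42 mm high, to be pinched across y. The blade is 22 mm wide: 14 mm high at x = 17 mm, falling evenly to 2 mm at the tip at x = 60 mm (0.28 mm per mm). Blade, plate and lip are slick: let go, it slides back out under the hood's weight
- wedge_tip (a point): thin end of the wedge at the underside, 60 mm ahead of the body's origin. The slope meets the lip about 11 mm in, and 1 mm more push gives 0.28 mm of rise: with the tip about 23 mm behind the lip's outer edge the lip has risen 3 mm
- slide_case: green slide case, 44 x 98 x 42 mm, loose, left of the base plate; origin under its centre. Leave it where it stands
- objective_40: white microscope objective with a blue ring, 26 mm across, 48 mm tall, loose, standing on the thin dark mat right of the base plate; origin under its centre. Leave it where it stands
- beaker_50: 50 ml glass beaker, 45 mm across, 58 mm tall, loose, right of the hood; origin under its centre. Leave it where it stands
- lab_timer: white lab timer, 70 x 62 x 18 mm, loose, on the right; origin under its centre. Leave it where it lies
Mind the look-alikes: they are no part of the job. There is more than one size of the wedge; the job needs the larger.

How it is judged:
On the way, in this order (a step that is already met when the one before it is completed fails the run):
1. the magnifier's ring is swung clear of the hood and stands still, the hood still shut ((y of mag_arm in the frame of chamber above 0.12 m or y of mag_arm in the frame of chamber below -0.12 m) and linear speed of mag_arm below 0.015 m/s and value of joint hood_angle below 0.004 rad), for 0.2 s.
2. the wedge, held in the fingers and flat on the plate, has its thin end under the lip (contact force between the fingers and wedge above 2 N and x of wedge_tip in the frame of chamber above -0.055 m and y of wedge_tip in the frame of chamber between -0.03 and 0.03 m and z of wedge_tip in the frame of chamber below 0.0205 m and (y of mag_arm in the frame of chamber above 0.12 m or y of mag_arm in the frame of chamber below -0.12 m)), for 0.1 s.
At the end, for the whole second after the job is handed in: Lip edge 1.5 to 5.5 mm above its shut height, resting (0.8 N+) on the wedge, which is gripped (2 N+), flat on the plate (4.5 mm, 0.12 rad), tip 4 mm+ under the lip, 30 mm or less off its middle; gripper not on the hood; lens 120 mm+ aside of the plate's middle line, arm at rest (all of step 2 and linear speed of mag_arm below 0.015 m/s and angle between wedge's own z axis and vertical below 0.12 rad and z of wedge in the frame of chamber below 0.0205 m and contact force between wedge and hood above 0.8 N and contact force between each of the arm, the fingers and hood below 0.3 N and z of lip_edge in the frame of chamber between 0.0225 and 0.0265 m); the arm keeps its last pose, push and grip.
It fails at once if the hood gapes: the lip rises more than 10 mm (value of joint hood_angle above 0.0575 rad).
It fails at once if the gripper or arm presses on the hood with more than 4 N (contact force between any of the fingers, the arm and hood above 4 N).
It fails at once if the slide case, objective, beaker or timer is shifted more than 20 mm (distance of any of slide_case, objective_40, beaker_50, lab_timer from where it was at the start of the episode above 0.02 m).
It also fails if it takes over 51 s, if anything falls off the work surface, if the arm or the gripper's body presses on something with over 40 N, if the wrist force passes 120 N, or if a joint passes its speed limit or range.

## Robot

A 6-joint arm with a two-finger parallel gripper is mounted at the origin on a cart in front of the work surface, level with it; the furniture and walls round the work are solid. World frame = base frame: x ahead of the robot, y to its left, z up, the work surface at z = 0. Lengths are in m, angles in rad, forces in N, time in s.
With the tool pointing down it reaches from about 0.35 to 0.975 m from the base axis. Payload 4.9 kg.
Tool frame: the origin (TCP) lies on the front face of the gripper's body, between the roots of the fingers; the fingertips stand ctrl.finger_overhang ahead of it and the grasp point (between the pads) lies 54 mm ahead of it (ctrl.finger_overhang is the distance from the TCP to the fingertips, in m); z points along the fingers, y is the line along which they close (so a half turn about z gives the same grasp; the last joint's range is limited). The gripper opens to 85 mm and grips with 20 to 120 N. Pads are 22 mm wide; open, the fingers measure 114 mm over their backs; the gripper's body (76 mm by 85 mm) begins 54 mm behind the grasp point. The pads swing forward as they close: fully open they stand 13 mm farther back than shut.
Start: joints at [1.16, 0.053, 1.613, -0, 1.476, -0.119], TCP at [0.18, 0.599, 0.304] pointing down, gripper open.
Joint ranges: [-3.01, 3.01], [-1.01, 2.22], [0.06, 2.58], [-1.02, 4.17], [0.09, 2.62], [-3.14, 3.14]. Speed limits (rad/s): [2.57, 2.57, 3.14, 3.14, 3.14, 3.14].

## Interface

Orientations are given as a rotation vector (axis times angle).
In Python, from station import ctrl, vision gives the robot as it stands. The module is installed in compiled form; this text tells all that it offers.
- The arm moves only by the tool drive_tool, never from a script. Its argument "rows" is a list of rows, each a list of 2 entries, a list of its own where there are three numbers: the shift along the tool's x, y, z in m, then the turn about the tool's z in rad. A call has 1 to 10 rows; each row shifts and turns the commanded pose from where the row before left it, along the tool's axes as they then stand; what a row does not reach is not made up. A row lasts 1/10 s, in which the tool goes at most 50 mm and 8.59 degrees, less where a joint would pass 70% of its speed; a pose out of reach is approached as far as the arm can. A call with a gripper value outside its range is refused whole. "jaw" is the closure, from 0 (fully open) to 1 (shut), set as the call begins (left out, the last holds). The fingers move at their own pace and stop on an object; "grip_force" is the grip in N (left out, the last holds). Time passes only in rows, so rows that do not move let the fingers close. It gives the time, the measured TCP pose, the force, the opening and the grip force at its end, in the units of the state.
- ctrl.get_obs(): the state, without advancing time (a new reading comes with each control period).
- vision.get_image(name): name is "scene" or "top"; returns a dict with "image" (384x512x3 uint8, blue, green, red), "vertical_fov" (degrees; the focal length in pixels is half the picture's height over the tangent of half this angle, whatever the lens; pixels are square), "cx", "cy" (the principal point, pixels), "R" (3x3) and "t" (3): a world point X has camera coordinates R X + t. Camera axes: x right, y down, z forward; pixel columns grow to the right and rows downward; lengths in m; the calibration is good to about 2 mm. A picture is of the moment at which its call begins. There is no depth.
- ctrl.finish_job(): hands the job in; it is judged then, once.
The state is a dict: "t": time; "q": joint angles; "dq": joint speeds; "effort": joint torques, N m; "tool_pos": TCP position; "tool_rot": TCP orientation; "contact_force": force on the tool from outside, world axes, zero at the start; "wrist_torque": the same for the moment, N m; "opening": finger opening in m; "grip_force": force on a finger pad.
Only numpy, scipy, OpenCV 4.12 (cv2) and the standard library are available. Lean on these libraries where they do the work, as an engineer would, in place of code of your own. Each camera call takes 0.05 s, during which the arm holds its last target. There are 200 camera calls.

## Working session

There is one attempt and no reset: what is moved stays moved. The work goes in short steps, Python scripts to look and compute and a tool call to move; the robot and the scene stay as the last step left them, time stands still between calls to the robot, and variables do not carry over. Pictures are saved under pics/ and viewed, at most 10 in all, crops included, and the job is handed in when it is done.

Besides the shell and the picture viewer there is one more tool, called after "Request:" in YAML: its name, and indented under it one key for each argument. drive_tool: Moves the arm, as the interface text tells. Its arguments: {"type":"object","properties":{"rows":{"type":"array","items":{"type":"array"}},"jaw":{"type":"number"},"grip_force":{"type":"number"}},"required":["rows"]}

```bash
mkdir -p pics
cat > h.py <<'E'
import numpy as np, cv2
from station import ctrl, vision
def cam(n):
    d=vision.get_image(n); h=d["image"].shape[0]
    d["f"]=h/2/np.tan(np.radians(d["vertical_fov"])/2); d["R"]=np.array(d["R"]);d["t"]=np.array(d["t"]); return d
def ray(d,u,v):
    c=-d["R"].T@d["t"]; r=d["R"].T@np.array([(u-d["cx"])/d["f"],(v-d["cy"])/d["f"],1]); return c,r/np.linalg.norm(r)
def onz(d,u,v,z):
    c,r=ray(d,u,v); return c+r*(z-c[2])/r[2]
def proj(d,X):
    p=d["R"]@np.array(X)+d["t"]; return p[:2]/p[2]*d["f"]+[d["cx"],d["cy"]]
def tri(d1,p1,d2,p2):
    c1,r1=ray(d1,*p1);c2,r2=ray(d2,*p2)
    s=np.linalg.lstsq(np.c_[r1,-r2],c2-c1,rcond=None)[0]; a=c1+r1*s[0];b=c2+r2*s[1]
    return (a+b)/2,np.linalg.norm(a-b)
E
python3 - <<'E'
from h import *
for n in("scene","top"):
    d=cam(n); cv2.imwrite(f"pics/{n}0.png",cv2.resize(d["image"],(800,600))); print(n,d["f"],-d["R"].T@d["t"],d["R"][2],d["image"].shape)
o=ctrl.get_obs();print(o,ctrl.finger_overhang)
E
```

```text
scene 391.8562574767376 [ 0.11179057 -0.45721823  0.77508831] [ 0.52670004  0.48663412 -0.69697511] (384, 512, 3)
top 436.8130919760121 [ 0.44731879 -0.00360589  1.34260416] [ 0.12317776 -0.019772   -0.99218764] (384, 512, 3)
{'t': 0.1, 'q': array([ 1.15998688e+00,  5.33006289e-02,  1.61415281e+00, -1.17308224e-05,
        1.47600353e+00, -1.18974763e-01]), 'dq': array([-2.23034003e-04, -2.21453834e-06, -4.53124690e-03, -1.09077428e-03,
        1.55798077e-03, -8.32109677e-04]), 'effort': array([ 1.19692227e-04, -3.94906461e+01, -3.71363926e+01, -5.77649757e-05,
        3.96544041e-03,  2.52710851e-05]), 'tool_pos': array([0.17963304, 0.59818166, 0.30278208]), 'tool_rot': array([-4.56716574e-01, -3.10773401e+00,  2.83069438e-03]), 'contact_force': array([ 0.23368243, -0.23748408,  0.1600659 ]), 'wrist_torque': array([-2.11512642e-02,  2.81982387e-02,  6.17796577e-05]), 'grip_force': 0.0, 'opening': 0.08577114713588482} 0.0726
```

View pics/scene0.png

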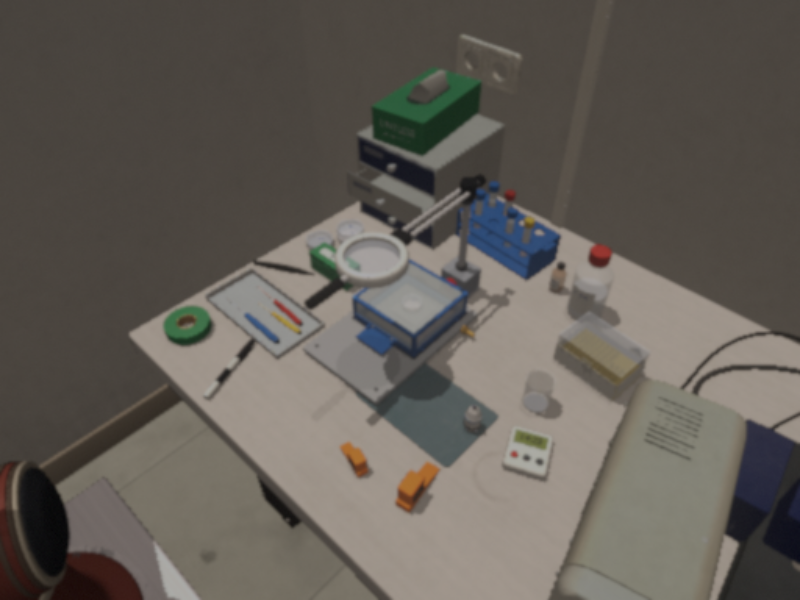

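View pics/top0.png

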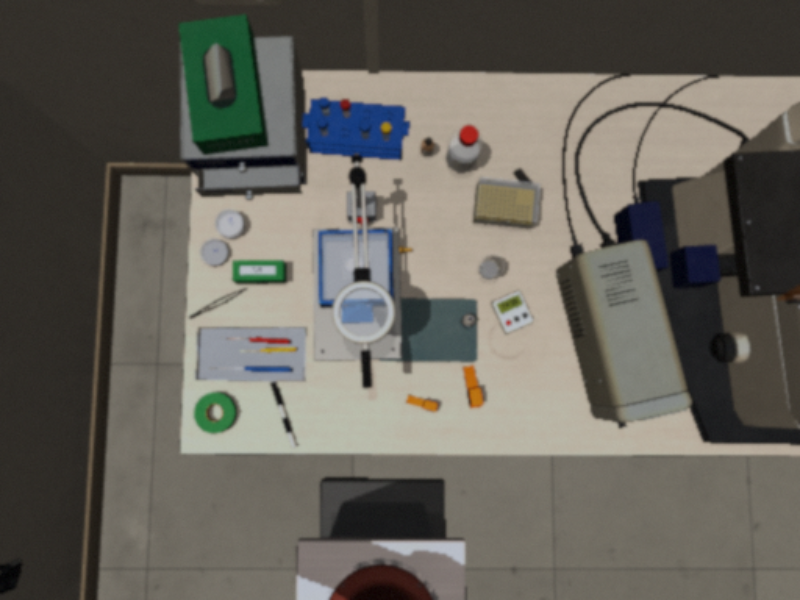

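The scene view shows the larger wedge at about (415,485) and the smaller at (355,458). The magnifier handle is at (325,292) and the lip at (377,338). In the top view the larger wedge is at (473,388) with its tip pointing up (469,368), the handle at (366,368), the lens at (364,312), and the plate spans about (314..400, 230..360).

```bash
cat > m.py <<'E'
from h import *
D={n:cam(n) for n in("scene","top")}
cv2.imwrite("pics/s_raw.png",D["scene"]["image"]);cv2.imwrite("pics/t_raw.png",D["top"]["image"])
k=.64
t=D["top"]["image"];
# crop views upscaled side by side
a=cv2.resize(t[130:290,190:350],(600,600),interpolation=cv2.INTER_CUBIC)
cv2.imwrite("pics/topc.png",a)
for n in D:
    im=D[n]["image"]; hsv=cv2.cvtColor(im,cv2.COLOR_BGR2HSV)
    m=cv2.inRange(hsv,(5,150,90),(20,255,255))
    N,L,S,C=cv2.connectedComponentsWithStats(m)
    for i in range(1,N):
        if S[i,4]>15: 
            c=max(cv2.findContours((L==i).astype(np.uint8),0,2)[0],key=len)
            print(n,S[i],C[i].round(1),np.round(cv2.minAreaRect(c)[0],1),np.round(cv2.minAreaRect(c)[1:][0],1))
d=D["top"]
for nm,u,v,z in[("lens",364,312,.22),("h1",364,350,.22),("h2",367,387,.22),("col",358,176,.22),("plFL",314,360,.016),("plFR",400,360,.016),("plBL",314,230,.016),("hoodFL",319,306,.066),("hoodBL",319,231,.066),("hoodBR",392,231,.066),("wblock",476,398,.042),("wtip",469,367,.002)]:
    print(nm,onz(d,u*k,v*k,z).round(4))
s=D["scene"]
print("tri lens",tri(d,(364*k,312*k),s,(372*k,259*k)))
print("tri h2",tri(d,(367*k,387*k),s,(307*k,304*k)))
print("tri plFL",tri(d,(314*k,360*k),s,(306*k,350*k)))
E
python3 m.py
```

```text
scene [219 284  16  20 156] [227.2 293.1] [227.3 292.7] [21.8  8.6]
scene [254 297  26  30 342] [265.1 310.2] [264.9 309.5] [14.1 32.8]
top [297 234  12  27 192] [302.5 247.7] [302.9 246.8] [25.9  8.4]
top [261 253  19  10  99] [270.5 257.7] [270.1 257.4] [19.3  5.7]
lens [0.5605 0.0312 0.22  ]
h1 [0.4978 0.0304 0.22  ]
h2 [0.4377 0.0247 0.22  ]
col [0.7917 0.0442 0.22  ]
plFL [0.487  0.1328 0.016 ]
plFR [ 0.4882 -0.0334  0.016 ]
plBL [0.7431 0.1383 0.016 ]
hoodFL [0.5866 0.1205 0.066 ]
hoodBL [0.7301 0.1234 0.066 ]
hoodBR [ 0.7317 -0.0155  0.066 ]
wblock [ 0.4168 -0.1769  0.042 ]
wtip [ 0.4759 -0.1689  0.002 ]
tri lens (array([0.56118627, 0.03083937, 0.21746171]), np.float64(0.001240243783476314))
tri h2 (array([0.43798468, 0.02452866, 0.22013125]), np.float64(0.0006771565023389315))
tri plFL (array([0.49068569, 0.13189043, 0.00237783]), np.float64(0.007964176164053312))
```

View pics/topc.png

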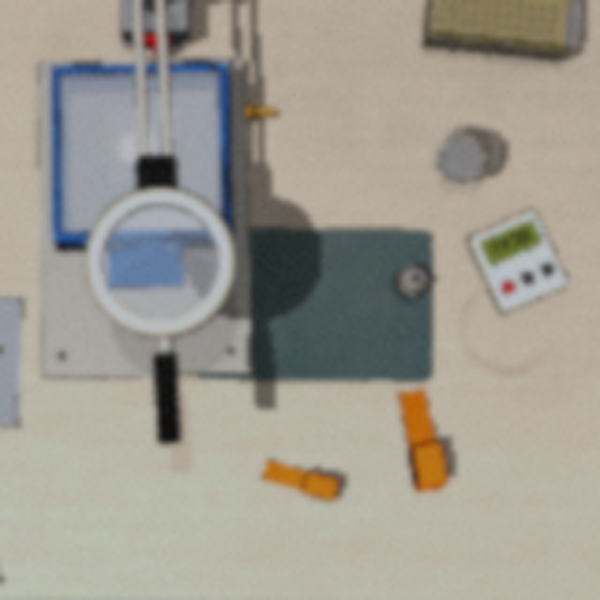

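The crop shows the plate corners at about (41,377), (252,375) and (38,62). The lip's front edge runs from (109,288) to (182,288), the handle from (165,353) to (169,441), and the big wedge has its tip at (413,392) and its block at (431,468). The right wedge is the larger. I'll swing the magnifier left by straddling the handle.

```bash
cat > plan.py <<'E'
from h import *
from scipy.spatial.transform import Rotation as Ro
def plan(way,vmax=.045,wmax=.14):
    """way: list of (x,y,z,yaw_deg of tool x); prints tool-frame rows from the present pose"""
    o=ctrl.get_obs(); p=o["tool_pos"]; R=Ro.from_rotvec(o["tool_rot"]).as_matrix(); y=np.arctan2(R[1,0],R[0,0])
    print("t",o["t"],"p",p.round(4),"yaw",np.degrees(y).round(1),"op",o["opening"].round(4),"q6",o["q"][5].round(2))
    for w in way:
        T=np.array(w[:3]); Y=np.radians(w[3]); dy=(Y-y+np.pi)%(2*np.pi)-np.pi
        n=int(max(np.ceil(np.linalg.norm(T-p)/vmax),np.ceil(abs(dy)/wmax),1)); rows=[]
        for i in range(n):
            d=(T-p)/(n); c,s=np.cos(y+dy*i/n),np.sin(y+dy*i/n)
            # tool x=(c,s), tool y=(s,-c), z down
            rows.append([[round(c*d[0]+s*d[1],4),round(s*d[0]-c*d[1],4),round(-d[2],4)],round(-dy/n,4)])
        print(w,n); print(str(rows).replace(" ","")); p=T;y=y+dy
E
python3 - <<'E'
from plan import *
plan([(.47,.0262,.325,183.2),(.47,.0262,.270,183.2)])
E
```

```text
Traceback (most recent call last):
  File "plan.py", line 6, in plan
    print("t",o["t"],"p",p.round(4),"yaw",np.degrees(y).round(1),"op",o["opening"].round(4),"q6",o["q"][5].round(2))
                                                                      ^^^^^^^^^^^^^^^^^^
AttributeError: 'float' object has no attribute 'round'
```

```bash
sed -i 's/o\["opening"\].round(4)/round(o["opening"],4)/' plan.py
python3 - <<'E'
from plan import *
plan([(.47,.0262,.325,183.2),(.47,.0262,.270,183.2)])
E
```

```text
t 0.2 p [0.1797 0.5983 0.3031] yaw 163.3 op 0.0854 q6 -0.12
(0.47, 0.0262, 0.325, 183.2) 15
[[[np.float64(-0.0295),np.float64(-0.031),np.float64(-0.0015)],np.float64(-0.0232)],[[np.float64(-0.0288),np.float64(-0.0316),np.float64(-0.0015)],np.float64(-0.0232)],[[np.float64(-0.028),np.float64(-0.0323),np.float64(-0.0015)],np.float64(-0.0232)],[[np.float64(-0.0273),np.float64(-0.0329),np.float64(-0.0015)],np.float64(-0.0232)],[[np.float64(-0.0265),np.float64(-0.0336),np.float64(-0.0015)],np.float64(-0.0232)],[[np.float64(-0.0257),np.float64(-0.0342),np.float64(-0.0015)],np.float64(-0.0232)],[[np.float64(-0.0249),np.float64(-0.0348),np.float64(-0.0015)],np.float64(-0.0232)],[[np.float64(-0.0241),np.float64(-0.0353),np.float64(-0.0015)],np.float64(-0.0232)],[[np.float64(-0.0233),np.float64(-0.0359),np.float64(-0.0015)],np.float64(-0.0232)],[[np.float64(-0.0225),np.float64(-0.0364),np.float64(-0.0015)],np.float64(-0.0232)],[[np.float64(-0.0216),np.float64(-0.0369),np.float64(-0.0015)],np.float64(-0.0232)],[[np.float64(-0.0207),np.float64(-0.0374),np.float64(-0.0015)],np.float64(-0.0232)],[[np.float64(-0.0199),np.float64(-0.0379),np.float64(-0.0015)],np.float64(-0.0232)],[[np.float64(-0.019),np.float64(-0.0383),np.float64(-0.0015)],np.float64(-0.0232)],[[np.float64(-0.0181),np.float64(-0.0388),np.float64(-0.0015)],np.float64(-0.0232)]]
(0.47, 0.0262, 0.27, 183.2) 2
[[[np.float64(-0.0),np.float64(0.0),np.float64(0.0275)],np.float64(-0.0)],[[np.float64(-0.0),np.float64(0.0),np.float64(0.0275)],np.float64(-0.0)]]
```

Request:
drive_tool:
  rows:
    - [[-0.03,-0.031,-0.003],-0.023]
    - [[-0.029,-0.032,-0.003],-0.023]
    - [[-0.028,-0.032,-0.003],-0.023]
    - [[-0.027,-0.033,-0.003],-0.023]
    - [[-0.026,-0.034,-0.003],-0.023]
    - [[-0.026,-0.034,-0.003],-0.023]
    - [[-0.025,-0.035,-0.003],-0.023]
    - [[-0.024,-0.035,-0.002],-0.023]
    - [[-0.023,-0.036,0],-0.023]
    - [[-0.022,-0.036,0],-0.023]
  jaw: 0.2

```text
t: 1.2
tool_pos: [0.3726, 0.2153, 0.327]
tool_rot: [0.095, 3.139, 0.0]
contact_force: [0.6, -0.7, 0.7]
opening: 0.0683
grip_force: 0.0
```

```bash
sed -i 's/print(str(rows)/print(str([[[float(v) for v in a],float(b)] for a,b in rows])/' plan.py
python3 - <<'E'
from plan import *
plan([(.47,.0262,.325,183.2),(.47,.0262,.270,183.2)])
E
```

```text
t 1.2 p [0.3726 0.2153 0.327 ] yaw 176.5 op 0.0683 q6 -1.16
(0.47, 0.0262, 0.325, 183.2) 5
[[[-0.0217,-0.0366,0.0004],-0.0233],[[-0.0209,-0.0371,0.0004],-0.0233],[[-0.02,-0.0375,0.0004],-0.0233],[[-0.0191,-0.038,0.0004],-0.0233],[[-0.0182,-0.0384,0.0004],-0.0233]]
(0.47, 0.0262, 0.27, 183.2) 2
[[[-0.0,0.0,0.0275],-0.0],[[-0.0,0.0,0.0275],-0.0]]
```

Request:
drive_tool:
  rows:
    - [[-0.021,-0.036,0],-0.023]
    - [[-0.021,-0.036,0],-0.023]
    - [[-0.02,-0.037,0],-0.023]
    - [[-0.019,-0.037,0],-0.023]
    - [[-0.018,-0.037,0],-0.021]
    - [[0,0,0],0]
    - [[0,0,0],0]

```text
t: 1.9
tool_pos: [0.4684, 0.0316, 0.3266]
tool_rot: [0.077, -3.14, -0.001]
contact_force: [-0.5, -0.2, -0.1]
opening: 0.0683
grip_force: 0.0
```

Run:
```python
from plan import *
plan([(.47,.0262,.270,183.2)])
```

```text
t 1.9 p [0.4684 0.0316 0.3266] yaw -177.2 op 0.0683 q6 -1.71
(0.47, 0.0262, 0.27, 183.2) 2
[[[-0.0007,-0.0028,0.0283],-0.0034],[[-0.0007,-0.0028,0.0283],-0.0034]]
```

Request:
drive_tool:
  rows:
    - [[-0.001,-0.003,0.028],0]
    - [[-0.001,-0.003,0.028],0]
    - [[0,0,0],0]

```text
t: 2.2
tool_pos: [0.4682, 0.0276, 0.2665]
tool_rot: [0.083, -3.132, -0.002]
contact_force: [-0.6, 0.4, -0.4]
opening: 0.0681
grip_force: 0.0
```

Request:
drive_tool:
  rows:
    - [[-0.001,0.013,0],0.04]
    - [[-0.001,0.026,0],0.08]
    - [[-0.001,0.026,0],0.08]
    - [[-0.001,0.026,0],0.08]
    - [[-0.001,0.026,0],0.08]
    - [[-0.001,0.026,0],0.08]
    - [[-0.001,0.026,0],0.08]
    - [[-0.001,0.026,0],0.08]
    - [[-0.001,0.026,0],0.08]
    - [[-0.001,0.026,0],0.08]

```text
t: 3.2
tool_pos: [0.5487, 0.2567, 0.2723]
tool_rot: [1.092, 2.945, -0.002]
contact_force: [-0.7, -3.4, 0.8]
opening: 0.0683
grip_force: 1.4
```

Request:
drive_tool:
  rows:
    - [[-0.001,0.02,0],0.06]
    - [[0,0.01,0],0.03]
    - [[0,0,0],0]

```text
t: 3.5
tool_pos: [0.5699, 0.2786, 0.2723]
tool_rot: [1.218, 2.895, 0.002]
contact_force: [-0.2, -0.2, 0.4]
opening: 0.0683
grip_force: 0.0
```

Run:
```python
from plan import *
plan([])
d=cam("top"); cv2.imwrite("pics/top1.png",cv2.resize(d["image"][100:292,150:406],(800,600),interpolation=cv2.INTER_CUBIC))
```

```text
t 3.5 p [0.5699 0.2786 0.2723] yaw 134.4 op 0.0683 q6 -0.44
```

View pics/top1.png

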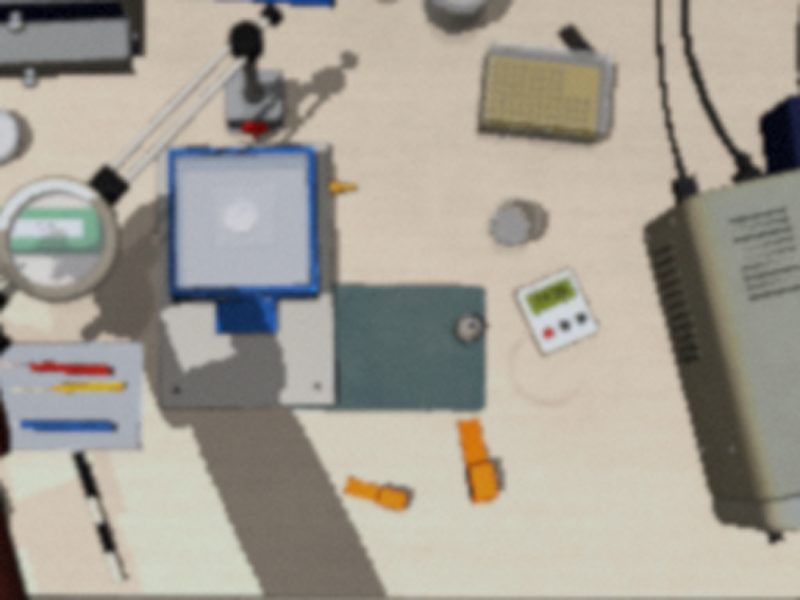

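The lens is now at (57,238) in the crop, clear to the left of the hood (170–320). The lip is visible with its front edge from (216,332) to (277,332). The plate's front corners are at (160,407) and (334,405), and the wedge has its tip at (470,421) and its block at (483,480).

```bash
cat > m2.py <<'E'
from h import *
d=cam("top"); s=cam("scene"); g=lambda u,v:(150+u/3.125,100+v/3.125)
for nm,u,v,z in[("lens",57,238,.22),("plFL",160,407,.016),("plFR",334,405,.016),("plBR",330,146,.016),("lipL",216,332,.026),("lipR",277,332,.026),("hFL",169,299,.016),("hFR",319,298,.016),("hTL",172,150,.066),("hTR",318,148,.066)]:
    print(nm,onz(d,*g(u,v),z).round(4))
def fine(d,n):
    x0,y0={"top":(285,225),"scene":(245,290)}[n]
    im=cv2.resize(d["image"][y0:y0+45,x0:x0+45],None,fx=12,fy=12,interpolation=cv2.INTER_CUBIC)
    m=cv2.inRange(cv2.cvtColor(im,cv2.COLOR_BGR2HSV),(3,130,80),(22,255,255))
    cv2.imwrite(f"pics/w_{n}.png",im)
    c=max(cv2.findContours(m,0,2)[0],key=cv2.contourArea)
    return im,c,(x0,y0)
ims=[]
for n,D in(("top",d),("scene",s)):
    im,c,o=fine(D,n); ap=cv2.approxPolyDP(c,8,True)[:,0]
    for p in ap: cv2.circle(im,tuple(map(int,p)),4,(255,0,0),-1)
    print(n,[tuple(p) for p in ap.tolist()]); ims.append(cv2.resize(im,(400,400)))
    print("raw",(ap/12+o-.46).round(1).tolist())
cv2.imwrite("pics/w.png",np.hstack(ims))
E
python3 m2.py
```

```text
lens [0.6202 0.1994 0.22  ]
plFL [0.4875 0.1321 0.016 ]
plFR [ 0.4906 -0.036   0.016 ]
plBR [ 0.7465 -0.0305  0.016 ]
lipL [0.5598 0.0787 0.026 ]
lipR [0.5602 0.0198 0.026 ]
hFL [0.5925 0.1256 0.016 ]
hFR [ 0.5948 -0.0207  0.016 ]
hTL [0.7297 0.1208 0.066 ]
hTR [ 0.7332 -0.0181  0.066 ]
top [(153, 117), (140, 133), (194, 421), (260, 423), (292, 387), (277, 286), (252, 256), (215, 116)]
raw [[297.3, 234.3], [296.2, 235.6], [300.7, 259.6], [306.2, 259.8], [308.9, 256.8], [307.6, 248.4], [305.5, 245.9], [302.5, 234.2]]
scene [(340, 76), (269, 150), (214, 140), (123, 260), (126, 328), (106, 369), (118, 399), (193, 444), (216, 434), (248, 377), (234, 372), (231, 347), (302, 252), (321, 276), (425, 136), (426, 121)]
raw [[272.9, 295.9], [267.0, 302.0], [262.4, 301.2], [254.8, 311.2], [255.0, 316.9], [253.4, 320.3], [254.4, 322.8], [260.6, 326.5], [262.5, 325.7], [265.2, 321.0], [264.0, 320.5], [263.8, 318.5], [269.7, 310.5], [271.3, 312.5], [280.0, 300.9], [280.0, 299.6]]
```

View pics/w.png

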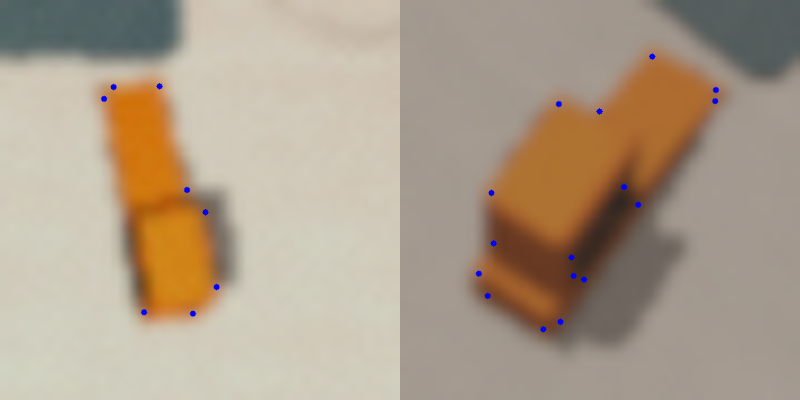

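The left (top) view shows the block top centred at about (176,260) and the blade tip midpoint at (133,88). The right (scene) view shows the block top centred at about (164,172) and the tip midpoint at about (284,72).

```bash
cat > m3.py <<'E'
from h import *
d=cam("top"); s=cam("scene")
gt=lambda u,v:(285-.46+u*1.35/12,225-.46+v*1.35/12); gs=lambda u,v:(245-.46+u*1.35/12,290-.46+v*1.35/12)
B,e1=tri(d,gt(176,260),s,gs(164,172)); T,e2=tri(d,gt(133,88),s,gs(284,72))
print("block",B,e1,"tip",T,e2)
b=onz(d,*gt(176,260),.042);t=onz(d,*gt(133,87),.001); v=t-b; print(b,t,np.hypot(*v[:2]),np.degrees(np.arctan2(v[1],v[0])))
b=onz(s,*gs(164,172),.042);t=onz(s,*gs(284,74),.001); v=t-b; print(b,t,np.hypot(*v[:2]),np.degrees(np.arctan2(v[1],v[0])))
E
python3 m3.py
```

```text
block [ 0.42037794 -0.17750845  0.03706628] 0.0024681548781006375 tip [ 4.77430083e-01 -1.67280356e-01  4.30511761e-04] 0.0004385622504513578
[ 0.41955334 -0.17603835  0.042     ] [ 0.4775982  -0.16706385  0.001     ] 0.05873455881651196 8.789090704877523
[ 0.41927672 -0.18014486  0.042     ] [ 0.47691064 -0.1680075   0.001     ] 0.05889808581332547 11.892375075058562
```

Run:
```python
from plan import *
plan([(.57,.279,.335,134.4),(.4185,-.1775,.2,189.5)])
```

```text
t 3.75 p [0.5693 0.2767 0.2715] yaw 134.3 op 0.0683 q6 -0.44
(0.57, 0.279, 0.335, 134.4) 2
[[[0.0006,0.0011,-0.0317],-0.0012],[[0.0006,0.0011,-0.0317],-0.0012]]
(0.4185, -0.1775, 0.2, 189.5) 12
[[[-0.0183,-0.0356,0.0113],-0.0801],[[-0.0154,-0.037,0.0113],-0.0801],[[-0.0124,-0.0381,0.0113],-0.0801],[[-0.0093,-0.039,0.0113],-0.0801],[[-0.0062,-0.0396,0.0113],-0.0801],[[-0.003,-0.04,0.0113],-0.0801],[[0.0002,-0.0401,0.0113],-0.0801],[[0.0034,-0.0399,0.0113],-0.0801],[[0.0066,-0.0395,0.0113],-0.0801],[[0.0098,-0.0389,0.0113],-0.0801],[[0.0128,-0.038,0.0113],-0.0801],[[0.0158,-0.0368,0.0113],-0.0801]]
```

Request:
drive_tool:
  rows:
    - [[0,0.002,-0.032],0]
    - [[0,0,-0.032],0]
    - [[-0.018,-0.036,0],-0.08]
    - [[-0.015,-0.037,0.005],-0.08]
    - [[-0.012,-0.038,0.01],-0.08]
    - [[-0.009,-0.039,0.012],-0.08]
    - [[-0.006,-0.04,0.012],-0.08]
    - [[-0.003,-0.04,0.012],-0.08]
    - [[0,-0.04,0.014],-0.08]
    - [[0.003,-0.04,0.014],-0.08]
  jaw: 0

```text
t: 4.75
tool_pos: [0.4669, -0.027, 0.2559]
tool_rot: [0.244, 3.131, -0.0]
contact_force: [0.9, -0.5, -0.0]
opening: 0.0852
grip_force: 0.0
```

Request:
drive_tool:
  rows:
    - [[0.007,-0.04,0.014],-0.08]
    - [[0.01,-0.039,0.014],-0.08]
    - [[0.013,-0.038,0.014],-0.08]
    - [[0.016,-0.037,0.014],-0.08]
    - [[0,0,0],0]
    - [[0,0,0],0]

```text
t: 5.35
tool_pos: [0.4152, -0.1788, 0.1998]
tool_rot: [-0.248, 3.132, 0.001]
contact_force: [-1.4, 0.1, -0.2]
opening: 0.0849
grip_force: 0.0
```

Run:
```python
from plan import *
plan([(.4185,-.1775,.12,189.5),(.4185,-.1775,.08,189.5)])
```

```text
t 5.35 p [ 0.4152 -0.1788  0.1998] yaw -170.9 op 0.0849 q6 -2.3
(0.4185, -0.1775, 0.12, 189.5) 2
[[[-0.0018,0.0004,0.0399],-0.0038],[[-0.0018,0.0004,0.0399],-0.0038]]
(0.4185, -0.1775, 0.08, 189.5) 1
[[[-0.0,0.0,0.04],-0.0]]
```

Request:
drive_tool:
  rows:
    - [[-0.004,0.001,0.03],0]
    - [[0,0,0.03],0]
    - [[0,0,0.03],0]
    - [[0,0,0.02],0]
    - [[0,0,0.01],0]
    - [[0,0,0],0]

```text
t: 5.95
tool_pos: [0.4194, -0.1755, 0.0792]
tool_rot: [0.255, -3.13, -0.002]
contact_force: [-0.3, -0.4, 0.4]
opening: 0.0856
grip_force: 0.0
```

Request:
drive_tool:
  rows:
    - [[0,0,0],0]
    - [[0,0,0],0]
    - [[0,0,0],0]
    - [[0,0,0],0]
    - [[0,0,0],0]
    - [[0,0,0],0]
    - [[0,0,0],0]
    - [[0,0,0],0]
  jaw: 1
  grip_force: 40

```text
t: 6.75
tool_pos: [0.4202, -0.1771, 0.0808]
tool_rot: [-0.253, 3.13, -0.001]
contact_force: [-0.0, 0.3, 6.3]
opening: 0.0234
grip_force: 40.1
```

Request:
drive_tool:
  rows:
    - [[0,0,-0.02],0]
    - [[0,0,-0.03],0]
    - [[0,0,-0.03],0]
    - [[0,0,0],0]
    - [[0,0,0],0]

```text
t: 7.25
tool_pos: [0.4196, -0.1766, 0.16]
tool_rot: [-0.253, 3.131, -0.001]
contact_force: [-0.6, 0.2, -1.3]
opening: 0.0236
grip_force: 39.5
```

Run:
```python
from plan import *
plan([])
a=[]
for n,x0,y0 in(("top",255,205),("scene",230,220)):
    d=cam(n); a.append(cv2.resize(d["image"][y0:y0+100,x0:x0+100] if n=="scene" else d["image"][y0-20:y0+80,x0-20:x0+80],(400,400),interpolation=cv2.INTER_CUBIC))
cv2.imwrite("pics/held.png",np.hstack(a))
```

```text
t 7.25 p [ 0.4196 -0.1766  0.16  ] yaw -170.8 op 0.0236 q6 -2.29
```

View pics/held.png

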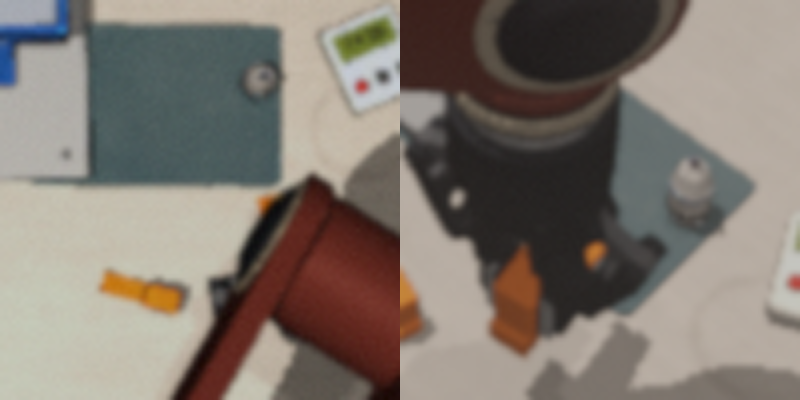

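The wedge is held between the fingers. The smaller one still lies untouched at about (140,290), and the objective and timer are undisturbed.

Run:
```python
from plan import *
plan([(.47,.048,.16,181.2),(.48,.048,.115,181.2)],vmax=.035)
```

```text
t 7.35 p [ 0.4187 -0.176   0.1582] yaw -170.8 op 0.0234 q6 -2.29
(0.47, 0.048, 0.16, 181.2) 7
[[[-0.0124,0.0304,-0.0003],0.02],[[-0.0118,0.0307,-0.0003],0.02],[[-0.0111,0.0309,-0.0003],0.02],[[-0.0105,0.0311,-0.0003],0.02],[[-0.0099,0.0313,-0.0003],0.02],[[-0.0093,0.0315,-0.0003],0.02],[[-0.0086,0.0317,-0.0003],0.02]]
(0.48, 0.048, 0.115, 181.2) 2
[[[-0.005,-0.0001,0.0225],-0.0],[[-0.005,-0.0001,0.0225],-0.0]]
```

Request:
drive_tool:
  rows:
    - [[-0.012,0.03,0],0.02]
    - [[-0.012,0.031,0],0.02]
    - [[-0.011,0.031,0],0.02]
    - [[-0.01,0.031,0],0.02]
    - [[-0.01,0.031,0],0.02]
    - [[-0.009,0.032,0],0.02]
    - [[-0.009,0.032,0],0.02]
    - [[-0.005,0,0.022],0]
    - [[-0.005,0,0.022],0]
    - [[0,0,0],0]

```text
t: 8.35
tool_pos: [0.4771, 0.0485, 0.111]
tool_rot: [0.034, -3.131, -0.001]
contact_force: [-1.4, -0.0, -0.3]
opening: 0.0231
grip_force: 39.6
```

Run:
```python
from plan import *
a=[]
for n,x0,y0 in(("top",195,160),("scene",200,190)):
    d=cam(n); a.append(cv2.resize(d["image"][y0:y0+70,x0:x0+70],(400,400),interpolation=cv2.INTER_CUBIC))
cv2.imwrite("pics/pre.png",np.hstack(a))
plan([(.482,.048,.115,181.2),(.482,.048,.097,181.2)],vmax=.035)
```

```text
t 8.45 p [0.4791 0.048  0.1144] yaw -178.8 op 0.0235 q6 -1.65
(0.482, 0.048, 0.115, 181.2) 1
[[[-0.0029,-0.0001,-0.0006],0.0001]]
(0.482, 0.048, 0.097, 181.2) 1
[[[-0.0,0.0,0.018],-0.0]]
```

View pics/pre.png

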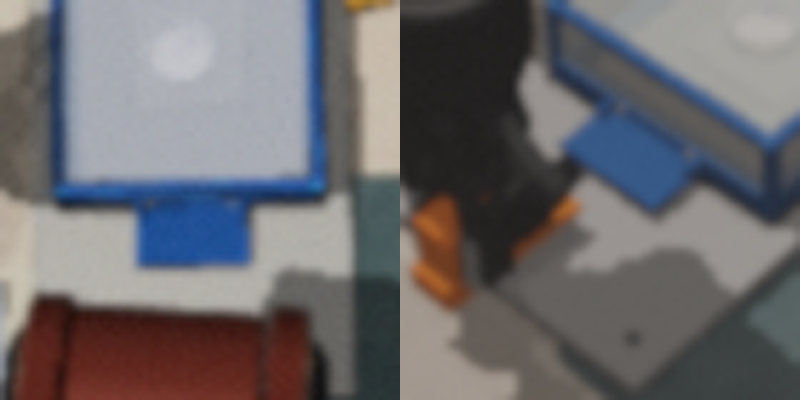

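The wedge is held in front of the lip. In the top view the lip's front edge runs from (138,265) to (250,265). In the scene view the blade's near tip corner is at (180,210) within the right half.

Run:
```python
from plan import *
k=70/400
d=cam("scene"); print(onz(d,200-.4+180*k,190-.4+210*k,.0346), "lip corners", onz(d,199.6+255*k,189.6+214*k,.021), onz(d,199.6+165*k,189.6+148*k,.021))
```

```text
[0.53346689 0.03538682 0.0346    ] lip corners [0.56254036 0.01862262 0.021     ] [0.56233136 0.07652461 0.021     ]
```

Request:
drive_tool:
  rows:
    - [[0,0,0.008],0]
    - [[0,0,0.004],0]
    - [[0,0,0.003],0]
    - [[0,0,0],0]
    - [[0,0,0],0]

```text
t: 9.0
tool_pos: [0.4803, 0.0479, 0.101]
tool_rot: [-0.033, 3.141, -0.0]
contact_force: [0.1, 0.2, -0.8]
opening: 0.0233
grip_force: 39.6
```

Request:
drive_tool:
  rows:
    - [[0,0,0.002],0]
    - [[0,0,0.001],0]
    - [[0,0,0.001],0]
    - [[0,0,0],0]
    - [[0,0,0],0]

```text
t: 9.5
tool_pos: [0.4803, 0.048, 0.0969]
tool_rot: [-0.033, 3.141, 0.0]
contact_force: [0.6, -0.3, -0.7]
opening: 0.0242
grip_force: 39.7
```

Request:
drive_tool:
  rows:
    - [[0,0,0.001],0]
    - [[0,0,0],0]
    - [[0,0,0],0]

```text
t: 9.8
tool_pos: [0.4811, 0.0479, 0.0967]
tool_rot: [-0.033, 3.139, -0.0]
contact_force: [0.8, 0.9, 3.6]
opening: 0.0235
grip_force: 40.1
```

Request:
drive_tool:
  rows:
    - [[-0.005,0,0],0]
    - [[-0.005,0,0],0]
    - [[-0.005,0,0],0]
    - [[-0.005,0,0],0]
    - [[-0.005,0,0],0]
    - [[-0.002,0,0],0]
    - [[0,0,0],0]
    - [[0,0,0],0]

```text
t: 10.6
tool_pos: [0.5081, 0.0485, 0.0968]
tool_rot: [-0.033, 3.14, -0.0]
contact_force: [0.7, 0.9, 5.9]
opening: 0.0233
grip_force: 40.4
```

Request:
drive_tool:
  rows:
    - [[-0.002,0,0],0]
    - [[-0.002,0,0],0]
    - [[-0.002,0,0],0]
    - [[0,0,0],0]
    - [[0,0,0],0]

```text
t: 11.1
tool_pos: [0.5139, 0.0487, 0.0968]
tool_rot: [-0.033, 3.14, -0.0]
contact_force: [0.3, -0.1, 6.0]
opening: 0.0233
grip_force: 40.6
```

Request:
drive_tool:
  rows:
    - [[-0.001,0,0],0]
    - [[-0.001,0,0],0]
    - [[0,0,0],0]
    - [[0,0,0],0]

```text
t: 11.5
tool_pos: [0.5158, 0.0487, 0.0968]
tool_rot: [-0.033, 3.14, -0.0]
contact_force: [-1.6, -0.7, 6.6]
opening: 0.0237
grip_force: 40.6
```

Request:
drive_tool:
  rows:
    - [[-0.001,0,0],0]
    - [[-0.001,0,0],0]
    - [[0,0,0],0]
    - [[0,0,0],0]

```text
t: 11.9
tool_pos: [0.5178, 0.0487, 0.0968]
tool_rot: [-0.033, 3.141, -0.0]
contact_force: [-1.5, -0.5, 7.3]
opening: 0.0236
grip_force: 40.6
```

Request:
drive_tool:
  rows:
    - [[-0.001,0,0],0]
    - [[-0.001,0,0],0]
    - [[0,0,0],0]
    - [[0,0,0],0]

```text
t: 12.3
tool_pos: [0.5198, 0.0488, 0.0968]
tool_rot: [-0.033, 3.141, -0.0]
contact_force: [-0.5, 0.4, 7.6]
opening: 0.0232
grip_force: 40.6
```

```bash
cat > rise.py <<'E'
from h import *
def mask(im): im=im.astype(float); return cv2.GaussianBlur(np.clip(im[...,0]-im[...,2]-15,0,60),(0,0),.7)
r=mask(cv2.imread("pics/s_raw.png"))
ds=[cam("scene") for _ in range(4)]; d=ds[0]; im=np.mean([x["image"] for x in ds],0)
c=mask(im)
from plan import plan; plan([])
# hinge at chamber x=115: world (.734,.053); rise of lip edge h
for nm,P,arm in(("lip",(.561,.02,.026),1),("front",(.594,-.018,.04),.8)):
    u,v=proj(d,P); u2,v2=proj(d,np.array(P)+[0,0,.003*arm]); print(nm,(u,v),"3mm ->",u2-u,v2-v)
for nm,(x0,y0,w,h) in{"lip":(232,212,22,18),"frontR":(255,208,40,26)}.items():
    A=r[y0:y0+h,x0:x0+w];best=[]
    for dv in np.arange(-4,2.01,.1):
        M=np.float32([[1,0,0],[0,1,-dv]]); S=cv2.warpAffine(c,M,c.shape[::-1],flags=cv2.INTER_CUBIC)[y0:y0+h,x0:x0+w]
        best.append((((S-A)**2).mean(),dv))
    b=min(best); print(nm,"shift rows",b[1].round(2),"res",round(b[0],2),"at0",round([e for e in best if abs(e[1])<.05][0][0],2))
both=np.hstack([cv2.resize(x[190:250,205:305].astype(np.uint8),(400,240),interpolation=cv2.INTER_CUBIC) for x in(cv2.imread("pics/s_raw.png"),im)])
cv2.imwrite("pics/cmp.png",both)
E
python3 rise.py
```

```text
t 12.5 p [0.5198 0.0488 0.0968] yaw -178.8 op 0.0238 q6 -1.64
lip (np.float64(243.36274026801868), np.float64(225.7990080392795)) 3mm -> -0.02934632815134819 -0.7847515557862437
front (np.float64(263.3110241981613), np.float64(222.79874021123217)) 3mm -> 0.010377699783077787 -0.6396365607760686
lip shift rows -0.9 res 589.71 at0 599.92
frontR shift rows -0.1 res 47.86 at0 48.03
```

View pics/cmp.png

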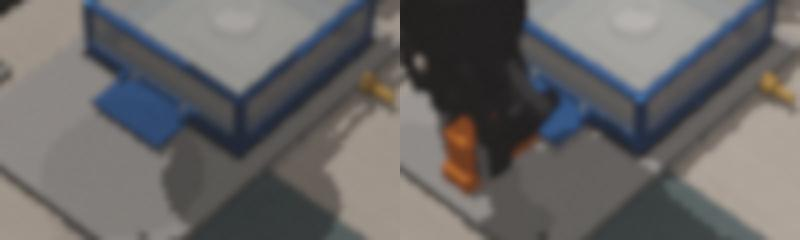

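The lip is partly hidden by the finger. The hood's front right corner at (240,100)/(640,100) has barely moved, so contact is only just starting. I'll keep pushing and use that corner as the gauge.

Request:
drive_tool:
  rows:
    - [[-0.001,0,0],0]
    - [[-0.001,0,0],0]
    - [[-0.001,0,0],0]
    - [[-0.001,0,0],0]
    - [[0,0,0],0]
    - [[0,0,0],0]

```text
t: 13.1
tool_pos: [0.5237, 0.0489, 0.0968]
tool_rot: [-0.033, 3.141, -0.0]
contact_force: [-0.7, -0.4, 6.7]
opening: 0.0236
grip_force: 40.6
```

```bash
python3 rise.py
```

```text
t 13.3 p [0.5237 0.0489 0.0968] yaw -178.8 op 0.0234 q6 -1.64
lip (np.float64(243.36274026801868), np.float64(225.7990080392795)) 3mm -> -0.02934632815134819 -0.7847515557862437
front (np.float64(263.3110241981613), np.float64(222.79874021123217)) 3mm -> 0.010377699783077787 -0.6396365607760686
lip shift rows -0.8 res 675.06 at0 679.96
frontR shift rows -0.9 res 47.86 at0 48.99
```

Request:
drive_tool:
  rows:
    - [[-0.001,0,0],0]
    - [[-0.001,0,0],0]
    - [[-0.001,0,0],0]
    - [[0,0,0],0]
    - [[0,0,0],0]

```text
t: 13.8
tool_pos: [0.5268, 0.0489, 0.0968]
tool_rot: [-0.033, 3.141, -0.0]
contact_force: [-1.5, 0.5, 6.9]
opening: 0.0238
grip_force: 40.6
```

```bash
python3 rise.py
```

```text
t 14.0 p [0.5268 0.0489 0.0968] yaw -178.8 op 0.0235 q6 -1.64
lip (np.float64(243.36274026801868), np.float64(225.7990080392795)) 3mm -> -0.02934632815134819 -0.7847515557862437
front (np.float64(263.3110241981613), np.float64(222.79874021123217)) 3mm -> 0.010377699783077787 -0.6396365607760686
lip shift rows -0.6 res 719.76 at0 722.26
frontR shift rows -0.9 res 42.21 at0 45.06
```

```bash
cat > rise2.py <<'E'
from h import *
A=cv2.imread("pics/pre.png")[:,400:].astype(float)
ds=[cam("scene") for _ in range(4)]
def b(x): return cv2.GaussianBlur(x[...,0]-x[...,2],(0,0),3)
a=b(A)
for nm,(x0,x1,y0,y1) in{"corner":(300,398,100,215),"frontedge":(180,398,20,215),"top frame":(200,390,10,150),"plate(static)":(200,370,260,395)}.items():
    o=[]
    for d in ds:
        c=b(cv2.resize(d["image"][190:260,200:270],(400,400),interpolation=cv2.INTER_CUBIC).astype(float))
        e=[]
        for dv in np.arange(-14,10.1,.5):
            S=cv2.warpAffine(c,np.float32([[1,0,0],[0,1,-dv]]),(400,400),borderMode=cv2.BORDER_REPLICATE)[y0:y1,x0:x1]
            q=a[y0:y1,x0:x1]; e.append((np.corrcoef(S.ravel(),q.ravel())[0,1],dv))
        o.append(max(e))
    print(nm,[(round(float(x[1])/5.714,2),round(float(x[0]),3)) for x in o])
E
python3 rise2.py
```

```text
corner [(-1.05, 0.94), (-1.05, 0.935), (-1.05, 0.941), (-1.05, 0.937)]
frontedge [(-1.14, 0.58), (-1.14, 0.579), (-1.14, 0.58), (-1.14, 0.58)]
top frame [(-1.4, 0.64), (-1.4, 0.639), (-1.4, 0.639), (-1.4, 0.639)]
plate(static) [(-0.09, 0.97), (0.0, 0.969), (-0.09, 0.969), (0.0, 0.971)]
```

Run:
```python
from h import *
d=cam("scene")
for h in(1,2,3,4,5):
    th=h*.00575; o=[]
    for z in(.005,.025,.05):
        for y in(-.019,.02):
            p0=np.array([.594,y,.016+z]); x,zz=-.14,z
            p1=np.array([.734-(.14*np.cos(th)-z*np.sin(th)),y,.016+z*np.cos(th)+.14*np.sin(th)])
            o.append((proj(d,p1)-proj(d,p0))[1].round(2))
    print(h,[float(v) for v in o])
```

```text
1 [-0.22, -0.22, -0.25, -0.25, -0.29, -0.28]
2 [-0.43, -0.43, -0.49, -0.49, -0.57, -0.57]
3 [-0.65, -0.65, -0.74, -0.74, -0.86, -0.85]
4 [-0.87, -0.87, -0.99, -0.99, -1.15, -1.14]
5 [-1.09, -1.09, -1.24, -1.24, -1.43, -1.42]
```

Request:
drive_tool:
  rows:
    - [[0,0,0],0]
    - [[0,0,0],0]
    - [[0,0,0],0]

```text
t: 14.55
tool_pos: [0.5268, 0.0489, 0.0968]
tool_rot: [-0.033, 3.141, -0.0]
contact_force: [-1.7, 0.9, 7.2]
opening: 0.0237
grip_force: 40.6
```

```bash
python3 -c "
from station import ctrl
print(ctrl.finish_job())"
```

```text
the job is handed in; nothing more can be done
None
```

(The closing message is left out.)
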